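Unload the module test stand and sort by inspection tag

ROBOT

A 6-joint arm with a two-finger parallel gripper is mounted at the origin on a cart in front of the work surface, level with it; the furniture and walls round the work are solid. World frame = base frame: x ahead of the robot, y to its left, z up, the work surface at z = 0. Lengths are in mm, angles in rad, forces in N, time in s.
With the tool pointing down it reaches from about 300 to 950 mm from the base axis. Payload 3.1 kg.
Tool frame: the origin (TCP) lies at the very end of the fingers, on their centre line; the grasp point (between the pads) lies 19 mm behind it (bot.grasp_offset is the distance from the TCP to the grasp point, in mm); z points along the fingers, y is the line along which they close (so a half turn about z gives the same grasp; the last joint's range is limited). The gripper opens to 85 mm and grips with 20 to 120 N. Pads are 22 mm wide; open, the fingers measure 114 mm over their backs; the gripper's body (76 mm by 85 mm) begins 54 mm behind the grasp point. The pads swing forward as they close: fully open they stand 13 mm farther back than shut.
Start: joints at [-1.414, 0.308, 1.634, -0, 1.2, -0.07], TCP at [140.51, -609.007, 231.272] pointing down, gripper open.
Joint ranges: [-3.06, 3.06], [-0.79, 1.96], [0.05, 2.63], [-1.19, 4.34], [0.05, 2.64], [-2.94, 2.94]. Speed limits (rad/s): [2.79, 2.79, 3.14, 3.14, 3.14, 3.14].

INTERFACE

Orientations are given as a unit quaternion [x, y, z, w].
In Python, from station import bot, imaging gives the robot as it stands (bot), with the cameras (imaging).
- The arm moves only by the shell command python3 nudge.py 'ROWS' [FORCE]. ROWS is rows parted by semicolons, their numbers by spaces, 1 to 12 of them, each of 7 numbers: a rotation vector rx, ry, rz in rad, then dx, dy, dz in mm, then the finger opening in mm; each row is the pose to reach, as a shift and turn from the pose commanded when the command began, along the tool's axes at that moment; what a row does not reach only later rows make up. A row lasts 1/8 s, in which the tool goes at most 62.5 mm and 0.188 rad, less where a joint would pass 70% of its speed; a pose out of reach is approached as far as the arm can. The fingers move at their own pace and stop on an object; FORCE is the grip in N (left out, the last holds). Time passes only in rows, so rows that do not move let the fingers close. It prints the time, the measured TCP pose, the force, the opening and the grip force at its end.
- bot.observe(): the state, without advancing time (a new reading comes with each control period).
- imaging.camera(name): name is "side" or "top"; returns the picture (384x512x3 uint8, red, green, blue); there is no depth.
- imaging.camera_info(name): a dict with "intrinsics" (3x3 intrinsics, pixels), "rvec" (rotation vector, rad) and "tvec" (3), from world to camera coordinates, as OpenCV has them. Camera axes: x right, y down, z forward; pixel columns grow to the right and rows downward; lengths in mm; the calibration is good to about 2 mm. A picture is of the moment at which its call begins. camera_info takes no time and is no camera call.
- bot.finish_job(): hands the job in; it is judged then, once.
The state is a dict: "time_s": time; "qpos": joint angles; "qvel": joint speeds; "joint_efforts": joint torques, N m; "tcp_pos": TCP position; "tool_rot": TCP orientation; "force": force on the tool from outside, world axes, zero at the start; "torque": the same for the moment, N m; "gripper_width": finger opening in mm; "grasp_force": force on a finger pad.
Only numpy, scipy, OpenCV 4.12 (cv2) and the standard library are available. Lean on these libraries where they do the work, as an engineer would, in place of code of your own. Each camera call takes 0.05 s, during which the arm holds its last target. There are 200 camera calls.

TASK

Slide the test stand's dark toothed retaining frame to the left (as you face the stand) by its black knob, all the way to the stop, so that its teeth free the three modules. Then lift the modules out and sort them by tag: the two with a round tag into the tray whose sign shows a disc, the one with a cross tag into the tray whose sign shows a cross, each lying flat in a pocket of its own, tag up. Set them down without dropping them, leave the frame open and do not push the marker, wool cup or loupe about.

Things in the scene. Friction and masses are not known exactly. Their poses are not given: they have to be found in the camera images.
- stand: grey fixed stand; origin on the bench under mid-deck, x to its back, y to its left (facing it). Deck slopes 30 degrees, high at the back, its middle 55 mm up. Bays at y -70, 0, 70 mm with 5 mm rails and stops. A head overhangs them: underside 207 mm up, front edge 12 mm in front of mid-deck, so grip and draw out along the slope's normal, tool tilted 30 degrees
- bar_knob (a point): centre of the top of the bar's black knob: 13 mm across (15 mm at the top), 29 mm long, at right angles to the slope, near the deck's low edge (point z = the slope's normal, y = to the stand's left). It moves with the bar
- bar (a joint): travel of the retaining bar (the dark steel frame, top 10 mm above the deck), m: near 0 = locked, 18 mm wide teeth over both foot ends of each module; grows as it slides to the stand's left (+y), the knob with it; 0.036 = stop, teeth between the modules, which are free from 0.030 on. Stays where left, 1.5 N friction
- module_a: module: dark steel housing 56 x 34 x 26 mm (x, y, z) on a bright steel foot 76 x 34 x 4 mm, 30 mm high in all, 0.13 kg, a white round tag 31 mm across on top. Origin: centre of the underside; z out of the top, x along its length. Starts in any of the stand's bays, flat on the deck, z along the slope's normal. Grasp across its 34 mm width, by the upper 18 mm
- module_b: module: dark steel housing 56 x 34 x 26 mm (x, y, z) on a bright steel foot 76 x 34 x 4 mm, 30 mm high in all, 0.13 kg, a white round tag 31 mm across on top. Origin: centre of the underside; z out of the top, x along its length. Starts in any of the stand's bays, flat on the deck, z along the slope's normal. Grasp across its 34 mm width, by the upper 18 mm
- module_c: module: dark steel housing 56 x 34 x 26 mm (x, y, z) on a bright steel foot 76 x 34 x 4 mm, 30 mm high in all, 0.13 kg, a white tag in the form of a diagonal cross 30 mm wide on top. Origin: centre of the underside; z out of the top, x along its length. Starts in any of the stand's bays, flat on the deck, z along the slope's normal. Grasp across its 34 mm width, by the upper 18 mm
- pass_tray: nest tray fixed to the bench, grey plastic, 104 x 140 x 12 mm, with two pockets side by side (along its y); behind it (at its +x edge, 68 mm from its centre, 45 mm high) a leaning dark sign with a white disc, for the modules with round tags. Origin: centre of its underside. Either tray may be the one nearer the stand
- reject_tray: nest tray fixed to the bench, grey plastic, 104 x 140 x 12 mm, with two pockets side by side (along its y); behind it (at its +x edge, 68 mm from its centre, 45 mm high) a leaning dark sign with a white diagonal cross, for the module with the cross tag. Origin: centre of its underside. Either tray may be the one nearer the stand
- pass_tray_pocket0 (a point): centre of the floor of pocket 0 of the disc tray: 5 mm above the bench, 84 mm long (x) by 42 mm wide (y), walls 7 mm high above that floor; the pockets lie 68 mm apart. Axes are those of the tray, z up; a module lies in it lengthwise, either way round
- pass_tray_pocket1 (a point): centre of the floor of pocket 1 of the disc tray: 5 mm above the bench, 84 mm long (x) by 42 mm wide (y), walls 7 mm high above that floor; the pockets lie 68 mm apart. Axes are those of the tray, z up; a module lies in it lengthwise, either way round
- reject_tray_pocket0 (a point): centre of the floor of pocket 0 of the cross tray: 5 mm above the bench, 84 mm long (x) by 42 mm wide (y), walls 7 mm high above that floor; the pockets lie 68 mm apart. Axes are those of the tray, z up; a module lies in it lengthwise, either way round
- reject_tray_pocket1 (a point): centre of the floor of pocket 1 of the cross tray: 5 mm above the bench, 84 mm long (x) by 42 mm wide (y), walls 7 mm high above that floor; the pockets lie 68 mm apart. Axes are those of the tray, z up; a module lies in it lengthwise, either way round
- marker: dark felt marker lying loose to the right of the stand, 127 x 12 x 14 mm; origin under its centre; leave it
- tip_wool: black cup of brass wool beside the trays, 58 mm across, 32 mm high; origin under its centre; leave it
- eye_loupe: black eye loupe standing behind the trays, 36 mm across and high; origin under its centre; leave it

How it is judged (in metres and radians):
On the way:
1. the retaining bar is slid to the left, over at least 30 of its 36 mm, while the modules lie in their bays (value of joint bar above 0.03 m and distance of each of module_a, module_b, module_c from where it was at the start of the episode below 0.01 m), for 0.2 s.
At the end, for the whole second after the job is handed in: Round-tag modules in the pockets of the disc tray, the cross-tag one in a pocket of the cross tray: within 8 mm of the pocket's centre and 3 mm of its floor, tag up, level within 0.06 rad, at rest, released; the bar open by more than 30 mm (((horizontal distance between module_a and pass_tray_pocket0 below 0.008 m and z of module_a in the frame of pass_tray_pocket0 between -0.003 and 0.003 m) or (horizontal distance between module_a and pass_tray_pocket1 below 0.008 m and z of module_a in the frame of pass_tray_pocket1 between -0.003 and 0.003 m)) and ((horizontal distance between module_b and pass_tray_pocket0 below 0.008 m and z of module_b in the frame of pass_tray_pocket0 between -0.003 and 0.003 m) or (horizontal distance between module_b and pass_tray_pocket1 below 0.008 m and z of module_b in the frame of pass_tray_pocket1 between -0.003 and 0.003 m)) and ((horizontal distance between module_c and reject_tray_pocket0 below 0.008 m and z of module_c in the frame of reject_tray_pocket0 between -0.003 and 0.003 m) or (horizontal distance between module_c and reject_tray_pocket1 below 0.008 m and z of module_c in the frame of reject_tray_pocket1 between -0.003 and 0.003 m)) and angle between each of module_a, module_b, module_c's own z axis and vertical below 0.06 rad and linear speed of each of module_a, module_b, module_c below 0.02 m/s and contact force between the fingers and module_a below 0.1 N and contact force between the fingers and module_b below 0.1 N and contact force between the fingers and module_c below 0.1 N and value of joint bar above 0.03 m); the robot touches nothing.
It fails at once if the marker, the wool cup or the loupe is pushed more than 30 mm (distance of any of marker, tip_wool, eye_loupe from where it was at the start of the episode above 0.03 m).
It fails at once if a module is dropped or thrown (faster than 0.6 m/s while no finger holds it) ((linear speed of module_a above 0.6 m/s and contact force between the fingers and module_a below 0.05 N) or (linear speed of module_b above 0.6 m/s and contact force between the fingers and module_b below 0.05 N) or (linear speed of module_c above 0.6 m/s and contact force between the fingers and module_c below 0.05 N)).
It also fails if it takes over 64 s, if anything falls off the work surface, if the arm or the gripper's body presses on something with over 40 N, if the wrist force passes 120 N, or if a joint passes its speed limit or range.

## Working session

There is one attempt and no reset: what is moved stays moved. The work goes in short steps, Python scripts to look and compute and a shell command to move; the robot and the scene stay as the last step left them, time stands still between calls to the robot, and variables do not carry over. Pictures are saved under pics/ and viewed, at most 14 in all, crops included, and the job is handed in when it is done.

```bash
ls; mkdir -p pics
python3 - <<'E'
from station import bot, imaging
import cv2,numpy as np
for n in("side","top"):
    im=imaging.camera(n); cv2.imwrite(f"pics/{n}0.png",cv2.resize(im[:,:,::-1],(800,600),interpolation=cv2.INTER_CUBIC)); np.save(f"pics/{n}0.npy",im)
    i=imaging.camera_info(n); R=cv2.Rodrigues(np.array(i["rvec"]))[0]; print(n,np.array(i["intrinsics"]).round(1).tolist(),(-R.T@np.array(i["tvec"])).round(),R.round(3).tolist())
print(bot.observe())
E
```

```text
nudge.py
pics
station.py
side [[406.9, 0.0, 257.9], [0.0, 406.9, 191.3], [0.0, 0.0, 1.0]] [ 217. -577.  605.] [[0.842, -0.54, 0.008], [-0.32, -0.511, -0.798], [0.435, 0.669, -0.603]]
top [[395.6, 0.0, 255.5], [0.0, 395.6, 195.2], [0.0, 0.0, 1.0]] [ 380.  -67. 1134.] [[-0.012, -0.998, -0.055], [-0.987, 0.021, -0.159], [0.16, 0.052, -0.986]]
{'time_s': 0.1, 'qpos': array([-1.41371880e+00,  3.08925129e-01,  1.63505267e+00, -1.32756512e-05,
        1.19970224e+00, -6.96714582e-02]), 'qvel': array([ 0.00170052, -0.00270796, -0.00211795,  0.00029868, -0.00112654,
        0.00127641]), 'joint_efforts': array([-6.71700072e-04, -4.16407371e+01, -2.77644843e+01, -1.10568510e-04,
        4.02728838e-03,  1.92082467e-06]), 'tcp_pos': array([ 140.37730912, -608.26922326,  230.16057337]), 'tool_rot': array([ 9.93579179e-01,  1.13134102e-01, -5.17754315e-05, -1.04242228e-03]), 'force': array([ 0.5567521 ,  0.46420696, -0.25895887]), 'torque': array([-0.05478492, -0.01380011, -0.03108278]), 'grasp_force': 0.0, 'gripper_width': 85.36853719173395}
```

View pics/top0.png

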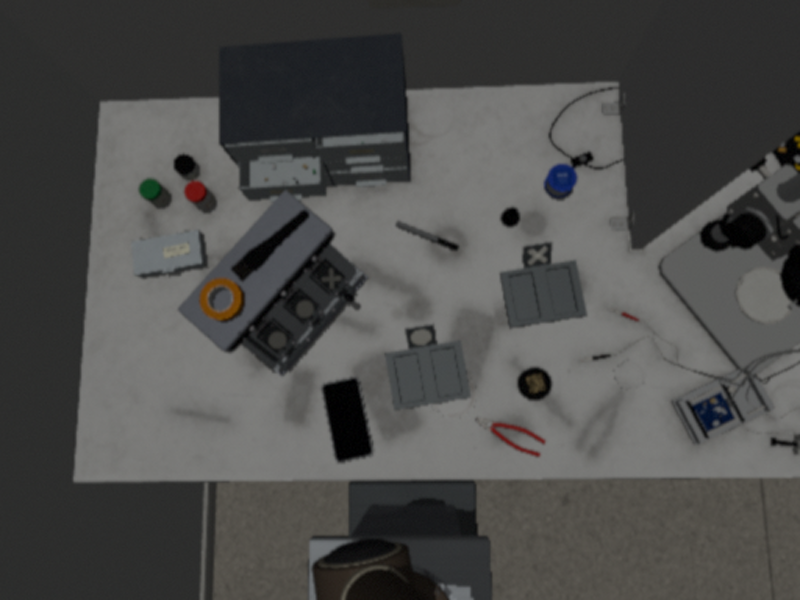

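View pics/side0.png

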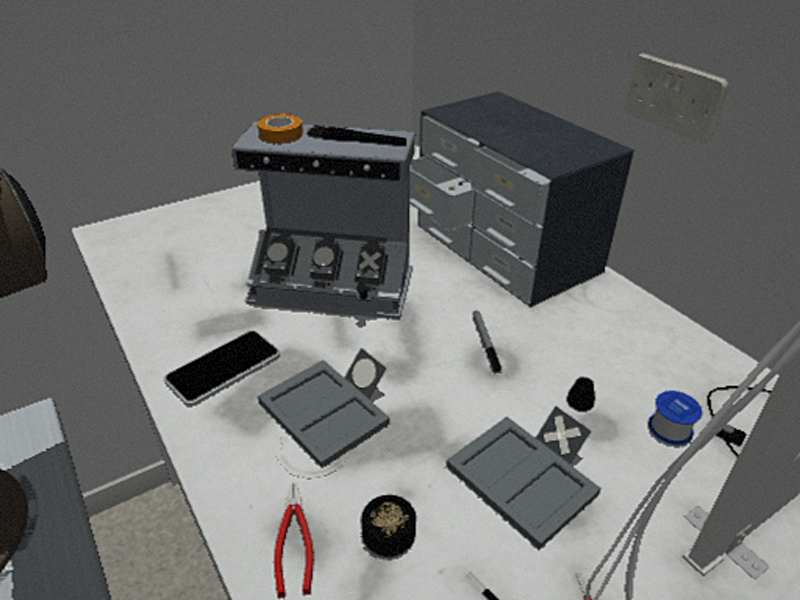

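Top view (px at 800x600): the tags, left to right bay, are disc (278,340), disc (305,308), cross (330,277). The knob is near (350,297), the disc tray at (428,376) and the cross tray at (542,294). Next I'll make enlarged crops to choose masks.

```bash
cat > h.py <<'E'
import numpy as np,cv2
from station import bot, imaging
def cam(n):
    i=imaging.camera_info(n); return np.array(i["intrinsics"]),cv2.Rodrigues(np.array(i["rvec"]))[0],np.array(i["tvec"],float)
C={n:cam(n) for n in("side","top")}
def proj(n,p):
    K,R,t=C[n]; q=(np.atleast_2d(p)@R.T+t)@K.T; return q[:,:2]/q[:,2:]
def ray(n,uv):
    K,R,t=C[n]; uv=np.atleast_2d(uv); d=np.c_[uv,np.ones(len(uv))]@np.linalg.inv(K).T@R; return -R.T@t,d/np.linalg.norm(d,axis=1)[:,None]
def plane(n,uv,z):
    o,d=ray(n,uv); return o+d*((z-o[2])/d[:,2])[:,None]
def tri(us,ut):
    P=[K@np.c_[R,t] for K,R,t in (C["side"],C["top"])]
    X=cv2.triangulatePoints(P[0],P[1],np.array(us,float).reshape(2,1),np.array(ut,float).reshape(2,1)); p=X[:3,0]/X[3,0]
    return p,np.linalg.norm(proj("side",p)-us),np.linalg.norm(proj("top",p)-ut)
E
python3 - <<'E'
import cv2,numpy as np
s=np.load("pics/side0.npy");t=np.load("pics/top0.npy")
def c(im,x,y,w,h): return cv2.resize(cv2.convertScaleAbs(im[y:y+h,x:x+w,::-1],alpha=1.5),(400,300),interpolation=cv2.INTER_NEAREST)
o=np.vstack([np.hstack([c(t,150,150,88,66),c(t,240,140,136,102)+0]),np.hstack([c(s,150,140,120,90),c(s,160,220,232,174)])])
cv2.imwrite("pics/crop1.png",o)
E
```

```text
(no output)
```

View pics/crop1.png

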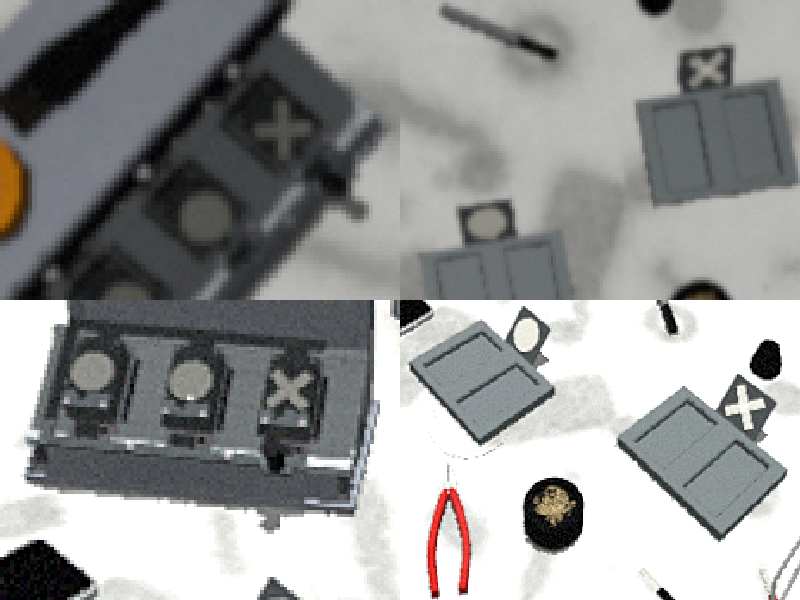

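The crop shows clear bright tags on dark housings. The knob is at side (232,188) and top (223,189), and both tray outlines are clean. Now to measure.

```bash
cat > m.py <<'E'
from h import *
def load(k): return {n:np.load(f"pics/{n}{k}.npy").astype(np.uint8) for n in("side","top")}
def blob(im,uv,r,lo=None,inv=False):
    x,y=int(uv[0])-r,int(uv[1])-r; g=cv2.cvtColor(im[y:y+2*r+1,x:x+2*r+1],cv2.COLOR_RGB2GRAY)
    f=(cv2.THRESH_BINARY_INV if inv else cv2.THRESH_BINARY)
    th,m=cv2.threshold(g,lo or 0,255,f+(0 if lo else cv2.THRESH_OTSU))
    n,l,s,c=cv2.connectedComponentsWithStats(m); j=min((j for j in range(1,n) if s[j,4]>5),key=lambda j:np.hypot(*(c[j]-r)))
    return c[j]+[x,y],s[j,4],th
E
python3 - <<'E'
from m import *
I=load(0)
S={"L":((178,161),(178,217)),"M":((207.5,164),(195,197)),"R":((237,167),(211.5,177.5))}
P=[]
for k,(a,b) in S.items():
    us,A,t1=blob(I["side"],a,8); ut,B,t2=blob(I["top"],b,7)
    p=tri(us,ut); P.append(p[0]); print(k,us.round(1),A,t1,ut.round(1),B,t2,p[0].round(1),np.round(p[1:],2))
P=np.array(P); d=P[0]-P[2]; print("spacing",np.linalg.norm(P[0]-P[1]),np.linalg.norm(P[1]-P[2]),"yaw of y axis",np.arctan2(d[1],d[0]))
us,A,t1=blob(I["side"],(232,187),5,inv=True);ut,B,t2=blob(I["top"],(223,189),5,inv=True)
print("knob",us,A,t1,ut,B,t2,tri(us,ut))
print("disc sign etc")
# trays
for n in("side","top"):
    im=I[n]; g=cv2.cvtColor(im,cv2.COLOR_RGB2HSV); 
    for nm,uv in(("pass",{"side":(197,265),"top":(274,242)}[n]),("rej",{"side":(320,310),"top":(346,190)}[n])):
        px=im[int(uv[1])-2:int(uv[1])+3,int(uv[0])-2:int(uv[0])+3].reshape(-1,3).mean(0)
        m=(np.abs(im.astype(int)-px).max(2)<28).astype(np.uint8); m=cv2.morphologyEx(m,cv2.MORPH_CLOSE,np.ones((3,3)))
        nn,l,s,c=cv2.connectedComponentsWithStats(m); j=l[int(uv[1]),int(uv[0])]
        cs=max(cv2.findContours((l==j).astype(np.uint8),cv2.RETR_EXTERNAL,cv2.CHAIN_APPROX_NONE)[0],key=cv2.contourArea)
        w=plane(n,cv2.convexHull(cs)[:,0],12)[:,:2].astype(np.float32); r=cv2.minAreaRect(w)
        print(n,nm,px.round(),s[j],np.round(r[0],1),np.round(r[1],1),round(r[2],2)); print(cv2.boxPoints(r).round(0).tolist())
E
```

```text
L [177.1 160.8] 122 62.0 [177.1 217.3] 94 40.0 [495.  201.1  84.3] [0.33 0.31]
M [206.  163.8] 160 61.0 [194.9 197.3] 97 39.0 [547.7 153.9  84. ] [0.07 0.06]
R [236.  168.1] 121 61.0 [212.  177.8] 78 33.0 [601.6 108.4  78.7] [0.07 0.07]
spacing 70.69378578442495 70.79979577693429 yaw of y axis 2.4254363306340703
knob [232.2        186.48571429] 70 46.0 [222.28571429 188.9047619 ] 105 58.0 (array([575.67082345,  83.40596794,  51.5202399 ]), np.float64(0.18713056229124775), np.float64(0.1626118980338649))
disc sign etc
side pass [ 94. 100. 101.] [ 164  227   86   71 3037] [459.3 -53.4] [167.1 147.3] 6.14
[[368.0, 11.0], [384.0, -136.0], [550.0, -118.0], [534.0, 29.0]]
side rej [ 94. 100. 101.] [ 285  267  100   85 4038] [ 589.9 -268.8] [136.6 144.3] 7.88
[[512.0, -207.0], [532.0, -350.0], [667.0, -331.0], [648.0, -188.0]]
top pass [72. 76. 76.] [ 205  155  171  142 6405] [ 475.6 -100.9] [169.1 561.3] 33.68
[[250.0, 86.0], [561.0, -381.0], [702.0, -288.0], [390.0, 180.0]]
top rej [63. 67. 67.] [ 320  155   56   56 2128] [ 597.7 -265.2] [148.4 147.9] 7.99
[[514.0, -202.0], [534.0, -349.0], [681.0, -328.0], [661.0, -182.0]]
```

Run:
```python
from m import *
I=load(0)
g={n:cv2.cvtColor(I[n],cv2.COLOR_RGB2GRAY) for n in I}
print("top pass row 250",g["top"][250,240:325].tolist());print("top pass col 262",g["top"][205:280,262].tolist())
print("top rej row 190",g["top"][190,310:385].tolist())
print("side pass row 265",g["side"][265,150:260].tolist());print("side rej row 310",g["side"][310,275:395].tolist())
print("sat top", cv2.cvtColor(I["top"],cv2.COLOR_RGB2HSV)[250,240:325,1].tolist())
```

```text
top pass row 250 [89, 89, 91, 92, 94, 95, 95, 95, 95, 92, 84, 76, 74, 75, 69, 58, 69, 74, 75, 75, 74, 75, 75, 74, 75, 75, 75, 75, 75, 74, 69, 68, 73, 74, 75, 75, 75, 73, 72, 68, 68, 72, 74, 74, 74, 75, 74, 74, 75, 75, 74, 72, 73, 73, 69, 62, 70, 74, 72, 75, 82, 96, 98, 102, 109, 112, 113, 116, 118, 121, 122, 121, 121, 123, 123, 123, 122, 123, 124, 123, 123, 123, 123, 123, 123]
top pass col 262 [112, 116, 119, 118, 105, 71, 38, 31, 37, 44, 52, 51, 47, 40, 34, 37, 38, 51, 66, 72, 69, 63, 64, 72, 74, 75, 75, 74, 74, 74, 74, 75, 75, 76, 74, 75, 74, 75, 75, 76, 75, 75, 75, 75, 75, 75, 75, 74, 75, 75, 73, 71, 69, 72, 73, 69, 72, 88, 93, 95, 95, 95, 94, 93, 93, 93, 94, 93, 92, 94, 98, 103, 109, 112, 113]
top rej row 190 [123, 122, 122, 122, 122, 121, 120, 119, 119, 119, 120, 109, 74, 63, 68, 69, 69, 67, 63, 67, 69, 69, 69, 69, 70, 69, 68, 69, 68, 68, 68, 68, 61, 51, 61, 67, 69, 67, 69, 68, 67, 66, 63, 65, 67, 67, 67, 66, 66, 67, 66, 66, 66, 66, 66, 66, 61, 45, 53, 62, 65, 66, 72, 90, 108, 113, 114, 115, 117, 116, 118, 118, 119, 118, 116]
side pass row 265 [143, 140, 144, 140, 140, 141, 147,
[... 619 characters left out ...]
 101, 100, 98, 99, 91, 93, 98, 101, 97, 94, 99, 97, 97, 101, 99, 98, 94, 100, 98, 99, 95, 96, 98, 95, 97, 100, 96, 102, 98, 81, 73, 54, 49, 50, 90, 101, 97, 93, 99, 100, 99, 100, 98, 97, 96, 95, 97, 95, 99, 95, 100, 98, 100, 97, 95, 96, 96, 96, 97, 97, 100, 98, 98, 104, 78, 42, 25, 60, 84, 94, 95, 101, 95, 98, 88, 119, 168, 190, 196, 193, 190, 191, 191, 189, 191, 188, 188, 188, 194]
sat top [11, 9, 8, 8, 8, 5, 8, 8, 5, 5, 6, 13, 17, 13, 18, 17, 18, 13, 10, 13, 13, 10, 17, 13, 13, 13, 13, 13, 13, 14, 14, 18, 17, 17, 13, 10, 13, 14, 14, 15, 15, 14, 14, 13, 13, 10, 13, 13, 13, 17, 14, 17, 14, 17, 18, 16, 14, 14, 14, 13, 9, 8, 8, 12, 5, 7, 5, 4, 4, 6, 4, 4, 4, 6, 6, 4, 4, 4, 6, 4, 4, 4, 4, 4, 6]
```

Run:
```python
from m import *
from scipy.optimize import least_squares
I=load(0)
for n,nm,uv,lo,hi in(("top","pass",(274,242),55,84),("top","rej",(346,190),55,92),("side","pass",(197,265),68,124),("side","rej",(320,310),68,145)):
    g=cv2.cvtColor(I[n],cv2.COLOR_RGB2GRAY); x0,y0=(uv[0]-62,uv[1]-58)
    g=g[y0:y0+116,x0:x0+124]; m=((g>lo)&(g<hi)).astype(np.uint8)
    m=cv2.morphologyEx(m,cv2.MORPH_OPEN,np.ones((3,3))) 
    k,l,s,c=cv2.connectedComponentsWithStats(m)
    m=np.zeros_like(m)
    # union of pieces inside tray: biggest piece, then hull-free external contour after closing
    j=1+np.argmax(s[1:,4]); m=(l==j).astype(np.uint8)
    cs=max(cv2.findContours(m,cv2.RETR_EXTERNAL,cv2.CHAIN_APPROX_NONE)[0],key=cv2.contourArea)[:,0]
    w=plane(n,cs+[x0,y0],12)[:,:2]
    def f(p):
        q=(w-p[:2])@np.array([[np.cos(p[2]),-np.sin(p[2])],[np.sin(p[2]),np.cos(p[2])]])
        d=np.abs(q)-[52,70]; return np.where((d<0).all(1),d.max(1),np.hypot(*np.maximum(d,0).T))
    p0=list((w.max(0)+w.min(0))/2)+[.13]
    r=least_squares(f,p0,loss="soft_l1",f_scale=1.5)
    print(n,nm,s[j],r.x.round(3),"median |res|",np.median(abs(f(r.x))).round(2),np.percentile(f(r.x),[5,95]).round(1))
```

```text
top pass [  35   34   54   45 1840] [ 4.34371e+02 -5.55710e+01  1.68000e-01] median |res| 1.59 [-3.7  1. ]
top rej [  36   35   55   43 1708] [ 5.75381e+02 -2.65043e+02  1.34000e-01] median |res| 4.74 [-40.2   3.8]
side pass [  32   24   81   64 2597] [ 4.37002e+02 -5.37270e+01  1.62000e-01] median |res| 0.94 [-2.2 10.6]
side rej [  28   15   96   80 3634] [ 5.81817e+02 -2.67477e+02  1.40000e-01] median |res| 0.59 [-1.7  2.8]
```

```bash
cat > g.py <<'E'
from h import *
from scipy.spatial.transform import Rotation as Ro
YW=2.4254-np.pi/2; ex=np.array([np.cos(YW),np.sin(YW),0]); ey=np.array([-np.sin(YW),np.cos(YW),0]); ez=np.array([0,0,1.])
n=-.5*ex+.866*ez; u=.866*ex+.5*ez; O=np.array([557.6,165.2,55])
RS=np.c_[u,-ey,-n]
def stand(s,y,h): return O+s*u+y*ey+h*n
def down(yaw):
    c,s=np.cos(yaw),np.sin(yaw); return np.array([[c,s,0],[s,-c,0],[0,0,-1.]])
def go(p,R=RS,from_=None):
    o=bot.observe(); R0=Ro.from_quat(o["tool_rot"]); p0=o["tcp_pos"]
    d=R0.inv().apply(p-p0); rv=(R0.inv()*Ro.from_matrix(R)).as_rotvec()
    print("row:",*rv.round(3),*d.round(1),"| dist",np.linalg.norm(d).round(),"ang",np.linalg.norm(rv).round(2),"q",o["qpos"].round(2),"t",o["time_s"],"F",o["force"].round(1))
def where():
    o=bot.observe(); d=o["tcp_pos"]-O; R=Ro.from_quat(o["tool_rot"]).as_matrix()
    print("t",o["time_s"],"stand s,y,h",(d@u).round(1),(d@ey).round(1),(d@n).round(1),"w",round(o["gripper_width"],1),"gf",round(o["grasp_force"],1),"F(u,y,n)",[round(float(o["force"]@a),1) for a in(u,ey,n)],"rot err",(Ro.from_matrix(RS.T@R)).as_rotvec().round(3))
E
python3 - <<'E'
from g import *
print(stand(-46,-67.3,90),stand(-46,-67.3,18)); go(stand(-46,-67.3,90))
E
```

```text
[552.6687956   57.02366193 109.94      ] [576.30342613  84.17885     47.588     ]
row: 0.162 0.505 -0.614 551.3 -555.3 121.5 | dist 792.0 ang 0.81 q [-1.41  0.31  1.64 -0.    1.2  -0.07] t 0.1 F [ 0.6  0.5 -0.3]
```

```bash
R="0.162 0.505 -0.614 551 -555 100 50"; python3 nudge.py '0.162 0.505 -0.614 551 -555 90 50;0.162 0.505 -0.614 551 -555 90 50;0.162 0.505 -0.614 551 -555 90 50;0.162 0.505 -0.614 551 -555 90 50;0.162 0.505 -0.614 551 -555 90 50;0.162 0.505 -0.614 551 -555 90 50;0.162 0.505 -0.614 551 -555 90 50;0.162 0.505 -0.614 551 -555 90 50;0.162 0.505 -0.614 551 -555 90 50;0.162 0.505 -0.614 551 -555 90 50;0.162 0.505 -0.614 551 -555 90 50;0.162 0.505 -0.614 551 -555 90 50' 30
python3 -c "
from g import *
where();go(stand(-46,-67.3,70))"
```

```text
time_s: 1.6
tcp_pos: [533.8, 26.0, 145.3]
tool_rot: [0.879, 0.401, 0.235, -0.106]
force: [-0.3, -0.8, 0.0]
gripper_width: 50.0
grasp_force: 0.0
t 1.6 stand s,y,h -59.3 -73.4 138.5 w 50.0 gf 0.0 F(u,y,n) [-0.7, -0.3, 0.4] rot err [-0.002 -0.002 -0.001]
row: 0.002 0.002 0.001 13.4 -6.2 68.5 | dist 70.0 ang 0.0 q [-0.31  0.13  2.15  0.71  0.77 -0.1 ] t 1.6 F [-0.3 -0.8  0. ]
```

```bash
python3 nudge.py '0 0 0 13 -6 40 50;0 0 0 13.4 -6.2 68 50;0 0 0 13.4 -6.2 68 50'
python3 - <<'E'
from g import *
where();go(stand(-46,-67.3,18))
im=imaging.camera("side"); np.save("pics/side1.npy",im); t=imaging.camera("top")
a=cv2.resize(im[120:240,140:300,::-1],(800,600))
cv2.imwrite("pics/v1.png",np.hstack([cv2.convertScaleAbs(cv2.resize(x,(400,300)),alpha=1.5) for x in(im[120:225,150:290,::-1],t[140:245,150:290,::-1])]))
for s in(-46,):
  for h in(10,39): print(proj("side",stand(s,-67.3,h)),proj("top",stand(s,-67.3,h)))
E
```

```text
time_s: 1.98
tcp_pos: [556.4, 64.1, 90.9]
tool_rot: [0.879, 0.401, 0.233, -0.108]
force: [-0.8, 0.1, 0.1]
gripper_width: 50.1
grasp_force: 0.0
t 1.975 stand s,y,h -48.8 -65.5 69.6 w 50.1 gf 0.0 F(u,y,n) [-0.4, 0.7, 0.4] rot err [ 0.004 -0.004 -0.001]
row: -0.004 0.004 0.001 3.0 2.0 51.6 | dist 52.0 ang 0.01 q [-0.22  0.27  2.13  0.81  0.65 -0.14] t 1.975 F [-0.8  0.1  0.1]
[[232.56553868 189.02494607]] [[221.5450479  188.31975025]]
[[230.98697828 183.89542907]] [[224.21166185 190.03138425]]
```

View pics/v1.png

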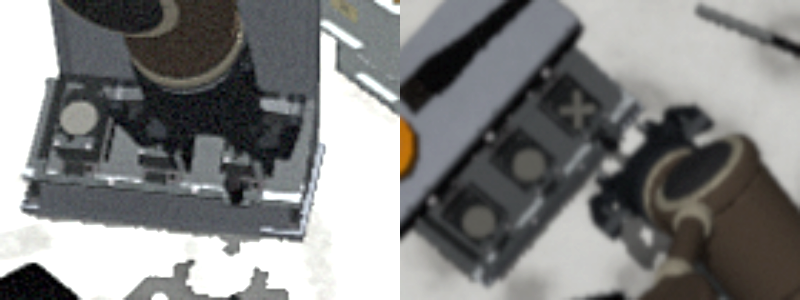

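In the side crop the fingers straddle the knob, which is at px (232,185). Descend and close.

```bash
python3 nudge.py '0 0 0 1.5 1 20 50;0 0 0 1.5 1 36 50;0 0 0 1.5 1 46 50;0 0 0 1.5 1 51 50;0 0 0 1.5 1 51 0;0 0 0 1.5 1 51 0;0 0 0 1.5 1 51 0;0 0 0 1.5 1 51 0;0 0 0 1.5 1 51 0' 30
python3 -c "
from g import *
where()"
```

```text
time_s: 3.2
tcp_pos: [576.7, 82.1, 50.1]
tool_rot: [0.879, 0.401, 0.235, -0.106]
force: [-1.4, -1.3, 3.4]
gripper_width: 12.1
grasp_force: 29.3
t 3.2 stand s,y,h -45.9 -69.0 20.8 w 12.1 gf 29.3 F(u,y,n) [0.0, 0.2, 3.9] rot err [-0.001 -0.002 -0.001]
```

```bash
python3 nudge.py '0 0 0 0 -8 0 0;0 0 0 0 -16 0 0;0 0 0 0 -24 0 0;0 0 0 0 -31 0 0;0 0 0 0 -34 0 0;0 0 0 0 -34 0 0;0 0 0 0 -34 0 0'
python3 -c "
from g import *
where()"
```

```text
time_s: 4.08
tcp_pos: [550.7, 105.0, 50.0]
tool_rot: [0.879, 0.401, 0.235, -0.107]
force: [-2.5, -2.3, 6.7]
gripper_width: 12.4
grasp_force: 29.8
t 4.075 stand s,y,h -45.8 -34.3 20.6 w 12.4 gf 29.8 F(u,y,n) [0.4, 0.3, 7.5] rot err [ 0.    -0.001 -0.001]
```

```bash
python3 nudge.py '0 0 0 0 -2 0 0;0 0 0 0 -3 0 0;0 0 0 0 -3 0 0;0 0 0 0 -3 0 0'
python3 -c "
from g import *
where()"
```

```text
time_s: 4.58
tcp_pos: [550.2, 105.3, 50.1]
tool_rot: [0.879, 0.4, 0.236, -0.105]
force: [1.9, -4.4, 2.9]
gripper_width: 12.5
grasp_force: 29.5
t 4.575 stand s,y,h -45.8 -33.7 20.7 w 12.5 gf 29.5 F(u,y,n) [-0.4, -4.3, 3.5] rot err [-0.005 -0.002 -0.001]
```

Bar hit the stop (about 36 mm of travel, then force rose). Release, withdraw and re-image.

```bash
python3 nudge.py '0 0 0 0 1 0 30;0 0 0 0 2 0 30;0 0 0 0 2 -10 30;0 0 0 0 2 -60 40;0 0 0 -30 30 -120 50;0 0 0 -60 60 -160 50;0 0 0 -60 120 -190 50;0 0 0 -60 170 -190 50;0 0 0 -60 170 -190 50'
python3 - <<'E'
from m import *; from g import O,u,ey,n,where
where()
for c in("side","top"): np.save(f"pics/{c}2.npy",imaging.camera(c))
I=load(2)
cv2.imwrite("pics/v2.png",np.hstack([cv2.convertScaleAbs(cv2.resize(x,(400,300)),alpha=1.5) for x in(I["side"][120:225,150:290,::-1],I["top"][140:245,150:290,::-1])]))
for k,a,b in(("L",(177,161),(177,217)),("M",(206,164),(195,197)),("R",(236,168),(212,178))):
    us,A,_=blob(I["side"],a,8); ut,B,_=blob(I["top"],b,7); p,e1,e2=tri(us,ut); d=p-O
    print(k,A,B,p.round(1),"s,y,h",(d@u).round(1),(d@ey).round(1),(d@n).round(1))
E
```

```text
time_s: 5.7
tcp_pos: [583.5, -119.7, 186.4]
tool_rot: [0.88, 0.4, 0.236, -0.104]
force: [-0.6, 0.4, -1.0]
gripper_width: 49.9
grasp_force: 0.0
t 5.7 stand s,y,h -105.7 -206.6 212.8 w 49.9 gf 0.0 F(u,y,n) [-0.5, 0.7, -0.8] rot err [-0.007 -0.002 -0.   ]
L 175 96 [493.4 201.8  83.1] s,y,h 1.5 72.4 31.6
M 176 96 [546.  154.4  84.9] s,y,h 1.3 1.6 33.7
R 136 93 [598.8 105.4  78.7] s,y,h -3.8 -70.3 29.5
```

View pics/v2.png

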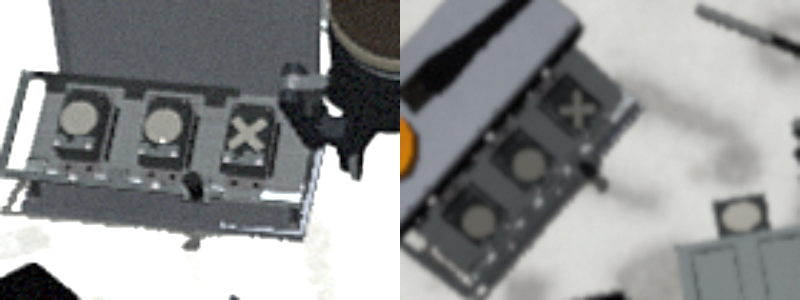

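Run:
```python
from m import *; from g import *
for f in(0,2):
  I=load(f)
  for k,a,b in(("L",(177,161),(177,217)),("M",(206,164),(195,197)),("R",(236,168),(212,178))):
    r=[]
    for c,uv,rr in(("side",a,8),("top",b,7)):
        q,_,_=blob(I[c],uv,rr); o,d=ray(c,q); d=d[0]; 
        p=o+d*(((O+30*n-o)@n)/(d@n)); r+=[((p-O)@u).round(1),((p-O)@ey).round(1)]
    print(f,k,"side s,y",r[:2],"top s,y",r[2:])
go(stand(0,-69.5,75))
```

```text
0 L side s,y [np.float64(3.7), np.float64(70.9)] top s,y [np.float64(1.5), np.float64(71.6)]
0 M side s,y [np.float64(1.2), np.float64(3.3)] top s,y [np.float64(0.8), np.float64(-0.0)]
0 R side s,y [np.float64(-3.9), np.float64(-70.4)] top s,y [np.float64(-0.1), np.float64(-69.7)]
2 L side s,y [np.float64(2.0), np.float64(73.9)] top s,y [np.float64(1.5), np.float64(71.6)]
2 M side s,y [np.float64(2.6), np.float64(4.3)] top s,y [np.float64(0.9), np.float64(0.1)]
2 R side s,y [np.float64(-4.0), np.float64(-70.5)] top s,y [np.float64(-3.7), np.float64(-70.2)]
row: -0.001 0.002 0.0 106.6 -131.4 135.5 | dist 217.0 ang 0.0 q [-0.54  0.23  1.93  0.63  0.98 -0.18] t 5.8 F [-0.5  0.3  0.6]
```

```bash
python3 nudge.py '0 0 0 60 -131 0 52;0 0 0 105 -131 60 52;0 0 0 105 -131 60 52;0 0 0 105 -131 100 52;0 0 0 105 -131.5 135 52;0 0 0 105 -131.5 135 52;0 0 0 105 -131.5 135 52'
python3 -c "
from g import *
where();go(stand(-1.5,-69.9,9))"
```

```text
time_s: 6.68
tcp_pos: [584.4, 90.3, 120.3]
tool_rot: [0.879, 0.401, 0.235, -0.106]
force: [0.6, -0.1, 0.1]
gripper_width: 52.0
grasp_force: 0.0
t 6.675 stand s,y,h -1.0 -69.4 76.0 w 52.0 gf 0.0 F(u,y,n) [0.3, -0.5, -0.1] rot err [-0.001 -0.002 -0.002]
row: 0.001 0.002 0.002 -0.3 0.4 67.0 | dist 67.0 ang 0.0 q [-0.15  0.25  2.07  0.75  0.66 -0.  ] t 6.675 F [ 0.6 -0.1  0.1]
```

```bash
python3 nudge.py '0 0 0 0 0.4 25 52;0 0 0 0 0.4 45 52;0 0 0 0 0.4 58 52;0 0 0 0 0.4 65 52;0 0 0 0 0.4 66 52;0 0 0 0 0.4 66 30;0 0 0 0 0.4 66 30;0 0 0 0 0.4 66 30;0 0 0 0 0.4 66 30' 45
python3 -c "
from g import *
where()"
```

```text
time_s: 7.8
tcp_pos: [607.8, 114.1, 63.4]
tool_rot: [0.879, 0.401, 0.236, -0.106]
force: [-3.2, -3.0, 4.9]
gripper_width: 32.7
grasp_force: 46.6
t 7.8 stand s,y,h -0.6 -71.5 10.1 w 32.7 gf 46.6 F(u,y,n) [-1.3, 0.5, 6.4] rot err [-0.003 -0.001 -0.001]
```

```bash
python3 nudge.py '0 0 0 0 0 -5 30;0 0 0 0 0 -15 30;0 0 0 0 0 -40 30;0 0 0 0 0 -75 30;0 0 0 0 0 -110 30;0 0 0 0 0 -130 30;0 0 0 0 0 -130 30'
cat > tray.py <<'E'
from m import *
from scipy.optimize import least_squares
def fit(g,n,uv,lo,hi,cl=3,p0=None):
    x0,y0=(uv[0]-62,uv[1]-58)
    g=g[y0:y0+116,x0:x0+124]; m=((g>lo)&(g<hi)).astype(np.uint8)
    m=cv2.morphologyEx(m,cv2.MORPH_OPEN,np.ones((3,3))); m=cv2.morphologyEx(m,cv2.MORPH_CLOSE,np.ones((cl,cl)))
    k,l,s,c=cv2.connectedComponentsWithStats(m); j=1+np.argmax(s[1:,4])
    cs=max(cv2.findContours((l==j).astype(np.uint8),cv2.RETR_EXTERNAL,cv2.CHAIN_APPROX_NONE)[0],key=cv2.contourArea)[:,0]
    w=plane(n,cs+[x0,y0],12)[:,:2]
    def loc(p): return (w-p[:2])@np.array([[np.cos(p[2]),-np.sin(p[2])],[np.sin(p[2]),np.cos(p[2])]])
    # four side lines: points near each edge, free size
    def f(p):
        q=loc(p); d=np.abs(q)-p[3:5]; return np.where((d<0).all(1),d.max(1),np.hypot(*np.maximum(d,0).T))
    r=least_squares(f,list(p0)+[51,69],loss="cauchy",f_scale=1.)
    print(n,s[j],r.x.round(3),np.percentile(f(r.x),[10,50,90]).round(1))
E
python3 - <<'E'
from tray import *; from g import where
where()
I=load(0); g={c:cv2.cvtColor(I[c],cv2.COLOR_RGB2GRAY) for c in I}
fit(g["top"],"top",(274,242),55,84,5,(436,-54,.16));fit(g["top"],"top",(346,190),42,92,5,(581,-267,.14)); fit(g["top"],"top",(346,190),57,92,7,(581,-267,.14))
fit(g["side"],"side",(197,265),68,124,5,(436,-54,.16));fit(g["side"],"side",(320,310),68,145,5,(581,-267,.14))
E
```

```text
time_s: 8.68
tcp_pos: [565.1, 64.8, 177.0]
tool_rot: [0.879, 0.401, 0.236, -0.105]
force: [0.2, 0.5, -2.0]
gripper_width: 33.0
grasp_force: 45.8
t 8.675 stand s,y,h -0.3 -71.6 141.1 w 33.0 gf 45.8 F(u,y,n) [-0.6, 0.1, -2.0] rot err [-0.005 -0.001 -0.002]
top [  35   34   54   45 1848] [ 4.34129e+02 -5.55990e+01  1.65000e-01  5.02590e+01  6.86730e+01] [-1.5  0.   2.1]
top [  36   24   55   54 1979] [ 5.77527e+02 -2.67828e+02  1.34000e-01  5.17550e+01  7.03750e+01] [-1.3  0.5 34. ]
top [  36   33   55   45 1882] [ 5.77251e+02 -2.67865e+02  1.34000e-01  5.14760e+01  7.03750e+01] [-1.5  0.1  2.5]
side [  32   24   81   64 2839] [ 4.36614e+02 -5.38520e+01  1.57000e-01  5.13440e+01  6.91350e+01] [-0.9  0.1  2.2]
side [  28   15   96   80 3883] [ 5.81684e+02 -2.67606e+02  1.38000e-01  5.15190e+01  6.95390e+01] [-0.8  0.   1.4]
```

```bash
python3 -c "
from g import *
R=down(.137); c=np.array([580.3,-267.7,0])+34*np.array([-np.sin(.137),np.cos(.137),0]); print(c)
go(c+R[:,0]*.7+[0,0,90],R)"
```

```text
[ 575.65655733 -234.01857426    0.        ]
row: -0.183 -0.502 0.702 -232.7 204.3 -32.5 | dist 311.0 ang 0.88 q [-0.21  0.12  2.08  0.67  0.78  0.06] t 8.675 F [ 0.2  0.5 -2. ]
```

```bash
python3 nudge.py '0 0 0 -45 40 -6 30;0 0 0 -90 80 -12 30;-0.036 -0.1 0.14 -130 118 -18 30;-0.073 -0.2 0.28 -170 150 -24 30;-0.11 -0.3 0.42 -205 180 -28 30;-0.147 -0.4 0.56 -232 204 -32 30;-0.183 -0.502 0.702 -232.7 204.3 -32.5 30;-0.183 -0.502 0.702 -232.7 204.3 -32.5 30;-0.183 -0.502 0.702 -232.7 204.3 -32.5 30'
python3 - <<'E'
from g import *
R=down(.137); c=np.array([580.3,-267.7,0])+34*np.array([-np.sin(.137),np.cos(.137),0])
go(c+R[:,0]*.7+[0,0,30],R)
I=[imaging.camera(k) for k in("side","top")]
cv2.imwrite("pics/v3.png",np.hstack([cv2.convertScaleAbs(cv2.resize(x,(400,300)),alpha=1.4) for x in(I[0][235:355,250:410,::-1],I[1][140:245,270:410,::-1])]))
print(bot.observe()["grasp_force"])
E
```

```text
time_s: 9.8
tcp_pos: [574.9, -231.9, 86.7]
tool_rot: [0.998, 0.07, -0.002, -0.002]
force: [-0.0, 0.8, -1.2]
gripper_width: 32.7
grasp_force: 45.8
row: -0.004 0.004 0.004 1.3 2.4 56.7 | dist 57.0 ang 0.01 q [-0.45  0.47  1.74  0.    0.94  0.98] t 9.8 F [-0.   0.8 -1.2]
45.783414244651794
```

View pics/v3.png

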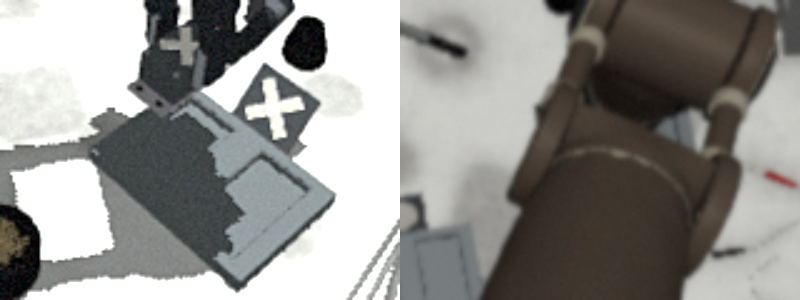

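The side crop shows the module held level above the pocket, with its foot end at (150,97). Lower to just above the pocket and check.

```bash
python3 nudge.py '0 0 0 0.6 1.5 30 30;0 0 0 1.0 1.8 50 30;0 0 0 1.0 1.8 60 30;0 0 0 1 1.8 62 30;0 0 0 1 1.8 62 30'
python3 - <<'E'
from g import *
R=down(.137); c=np.array([580.3,-267.7,0])+34*np.array([-np.sin(.137),np.cos(.137),0])
go(c+R[:,0]*.7+[0,0,15],R)
I=[imaging.camera(k) for k in("side","side")]
cv2.imwrite("pics/v4.png",cv2.convertScaleAbs(cv2.resize(I[0][255:345,270:390,::-1],(800,600),interpolation=cv2.INTER_CUBIC),alpha=1.4)); np.save("pics/s4.npy",I[0])
E
```

```text
time_s: 10.52
tcp_pos: [577.4, -234.8, 26.4]
tool_rot: [0.998, 0.069, -0.001, -0.0]
force: [0.0, -0.1, -0.9]
gripper_width: 33.0
grasp_force: 45.8
row: -0.001 0.002 0.0 -0.8 -1.0 11.4 | dist 11.0 ang 0.0 q [-0.46  0.56  1.74 -0.    0.84  0.98] t 10.525 F [ 0.  -0.1 -0.9]
```

View pics/v4.png

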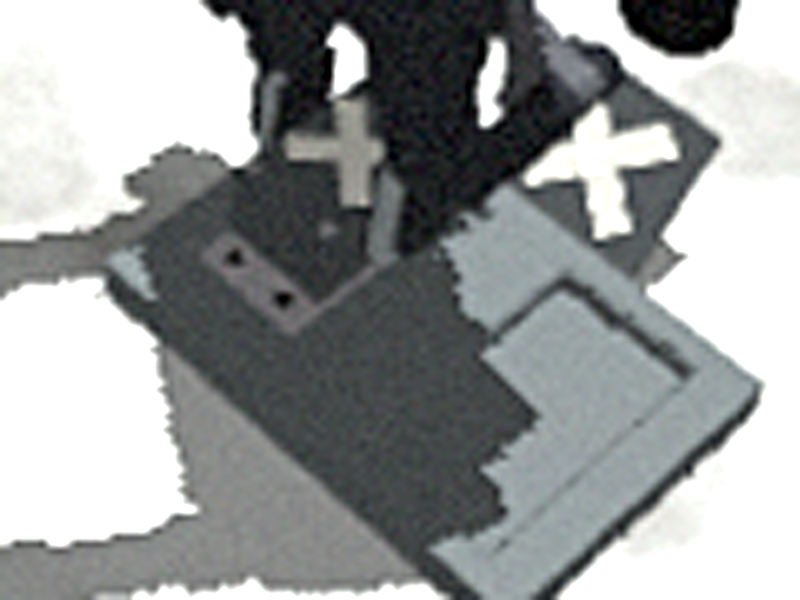

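Foot's front edge runs from crop (203,253) to (292,335). Convert it to the tray frame.

Run:
```python
from g import *
c=np.array([580.3,-267.7]);a=.137;M=np.array([[np.cos(a),-np.sin(a)],[np.sin(a),np.cos(a)]])
for z in(16.5,20.5): print(z,((plane("side",[(300.4,292.9),(313.8,305.2)],z)[:,:2]-c)@M).round(1))
# tcp in tray
print(((bot.observe()["tcp_pos"][:2]-c)@M).round(1))
# tray front edge from same view: corners crop (105,270),(430,550)
print(((plane("side",[(270+105/6.667,255+268/6.667),(270+430/6.667,255+550/6.667)],12)[:,:2]-c)@M).round(1))
```

```text
16.5 [[-31.4  51.4]
 [-32.6  17.3]]
20.5 [[-34.   49.3]
 [-35.2  15.4]]
[ 2.  32.8]
[[-52.6  67.2]
 [-50.9 -46.8]]
```

```bash
python3 nudge.py '0 0 0 -3.5 -0.8 2 30;0 0 0 -3.5 -0.8 6 30;0 0 0 -3.5 -0.8 8.5 30;0 0 0 -3.5 -0.8 10 30;0 0 0 -3.5 -0.8 10 30'
python3 -c "
from g import *
go(bot.observe()['tcp_pos'],down(.137))"
```

```text
time_s: 11.25
tcp_pos: [573.4, -234.3, 16.1]
tool_rot: [0.998, 0.069, -0.002, -0.001]
force: [-1.2, 0.2, 0.4]
gripper_width: 32.9
grasp_force: 46.0
row: -0.001 0.003 0.0 0.0 0.0 0.0 | dist 0.0 ang 0.0 q [-0.46  0.57  1.75 -0.    0.82  0.98] t 11.25 F [-1.2  0.2  0.4]
```

```bash
python3 nudge.py '0 0 0 0 0 1 30;0 0 0 0 0 2 30;0 0 0 0 0 2 30'
```

```text
time_s: 11.62
tcp_pos: [573.4, -234.3, 16.1]
tool_rot: [0.998, 0.069, -0.002, -0.001]
force: [-5.0, 2.8, 12.3]
gripper_width: 33.2
grasp_force: 47.3
```

```bash
python3 nudge.py '0 0 0 0 0 0 40;0 0 0 0 0 0 48;0 0 0 0 0 0 48;0 0 0 0 0 -15 50;0 0 0 0 0 -60 52;0 0 0 0 0 -110 52;0 0 0 -40 -50 -150 52;0 0 0 -80 -100 -150 52;0 0 0 -100 -150 -150 52;0 0 0 -100 -150 -150 52'
cat > chk.py <<'E'
import sys
from g import *
k=sys.argv[1]; x,y,w,h=map(int,sys.argv[2:6])
im=imaging.camera("side"); np.save(f"pics/{k}.npy",im)
cv2.imwrite(f"pics/{k}.png",cv2.convertScaleAbs(cv2.resize(im[y:y+h,x:x+w,::-1],(800,600),interpolation=cv2.INTER_CUBIC),alpha=1.4))
E
python3 chk.py v5 270 255 120 90; python3 -c "
from g import *
go(stand(0,1,75))"
```

```text
time_s: 12.88
tcp_pos: [450.8, -96.6, 164.5]
tool_rot: [0.998, 0.07, -0.003, -0.001]
force: [0.7, -1.0, 0.2]
gripper_width: 51.8
grasp_force: 0.0
row: 0.185 0.503 -0.699 111.3 -222.2 45.3 | dist 253.0 ang 0.88 q [-0.31  0.08  2.06  0.    1.01  1.12] t 12.925 F [ 0.3 -1.1 -0.5]
```

View pics/v5.png

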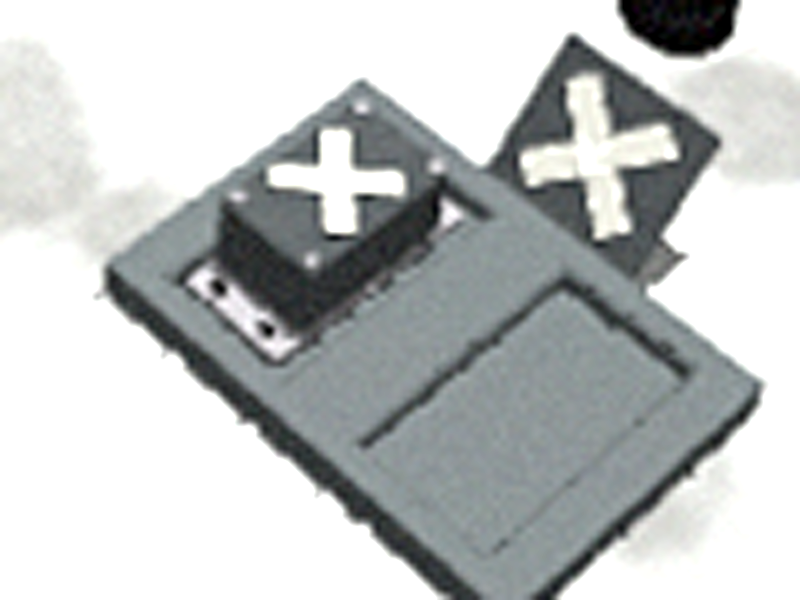

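The cross module sits flat in its pocket, foot between the walls, tag up. Next is the middle module.

```bash
python3 nudge.py '0.037 0.1 -0.14 10 -30 0 52;0.074 0.2 -0.28 25 -70 0 52;0.111 0.3 -0.42 45 -110 5 52;0.148 0.4 -0.56 65 -150 15 52;0.185 0.503 -0.699 85 -190 25 52;0.185 0.503 -0.699 105 -218 38 52;0.185 0.503 -0.699 111 -222 45 52;0.185 0.503 -0.699 111 -222 45 52'
python3 -c "
from g import *
where();go(stand(1.5,-0.7,9))"
```

```text
time_s: 13.92
tcp_pos: [534.7, 135.1, 119.4]
tool_rot: [0.879, 0.4, 0.236, -0.107]
force: [-1.0, -0.4, -0.2]
gripper_width: 52.0
grasp_force: 0.0
t 13.925 stand s,y,h -0.5 -2.5 74.6 w 52.0 gf 0.0 F(u,y,n) [-0.9, 0.5, 0.3] rot err [-0.001 -0.     0.001]
row: 0.001 0.0 -0.001 2.0 -1.9 65.6 | dist 66.0 ang 0.0 q [-0.06  0.16  2.18  0.78  0.6   0.04] t 13.925 F [-1.  -0.4 -0.2]
```

```bash
python3 nudge.py '0 0 0 2 -1.5 25 52;0 0 0 2 -1.5 45 52;0 0 0 2 -1.5 58 52;0 0 0 2 -1.5 64 52;0 0 0 2 -1.5 65 52;0 0 0 2 -1.5 65 30;0 0 0 2 -1.5 65 30;0 0 0 2 -1.5 65 30;0 0 0 2 -1.5 65 30' 45
python3 -c "
from g import *
where()"
```

```text
time_s: 15.05
tcp_pos: [555.3, 162.1, 64.9]
tool_rot: [0.879, 0.399, 0.236, -0.107]
force: [-3.7, -3.6, 5.6]
gripper_width: 32.8
grasp_force: 45.6
t 15.05 stand s,y,h 1.6 -0.3 10.4 w 32.8 gf 45.6 F(u,y,n) [-1.7, 0.4, 7.4] rot err [-0.002  0.001  0.002]
```

```bash
python3 nudge.py '0 0 0 0 0 -5 30;0 0 0 0 0 -15 30;0 0 0 0 0 -40 30;0 0 0 0 0 -75 30;0 0 0 0 0 -110 30;0 0 0 0 0 -130 30;0 0 0 -30 0 -150 30;0 0 0 -30 0 -150 30'
python3 -c "
from g import *
where()
R=down(.161); c=np.array([435.6,-54.5,0])+34*np.array([-np.sin(.161),np.cos(.161),0]); print(c)
go(c+[0,0,90],R)"
```

```text
time_s: 16.05
tcp_pos: [486.9, 85.3, 179.0]
tool_rot: [0.88, 0.399, 0.235, -0.107]
force: [0.4, 0.8, -1.3]
gripper_width: 32.8
grasp_force: 45.1
t 16.05 stand s,y,h -30.4 0.8 160.7 w 32.8 gf 45.1 F(u,y,n) [0.1, 0.2, -1.5] rot err [-0.002 -0.001  0.004]
[430.14961796 -20.93970597   0.        ]
row: -0.181 -0.501 0.674 -146.1 27.4 18.6 | dist 150.0 ang 0.86 q [-0.2  -0.04  2.25  0.67  0.78  0.07] t 16.05 F [ 0.4  0.8 -1.3]
```

```bash
python3 nudge.py '0 0 0 -50 5 0 30;-0.036 -0.1 0.135 -90 12 0 30;-0.073 -0.2 0.27 -120 20 5 30;-0.11 -0.3 0.405 -140 25 10 30;-0.147 -0.4 0.54 -146 27.4 15 30;-0.181 -0.501 0.674 -146 27.4 18.6 30;-0.181 -0.501 0.674 -146 27.4 18.6 30;-0.181 -0.501 0.674 -146 27.4 18.6 30'
python3 - <<'E'
from g import *
R=down(.161); c=np.array([435.6,-54.5,0])+34*np.array([-np.sin(.161),np.cos(.161),0])
go(c+[0,0,27],R)
E
```

```text
time_s: 17.05
tcp_pos: [432.5, -19.1, 89.8]
tool_rot: [0.997, 0.082, 0.001, -0.0]
force: [0.5, -0.3, -2.3]
gripper_width: 33.1
grasp_force: 45.1
row: -0.001 -0.001 0.002 -2.7 1.4 62.8 | dist 63.0 ang 0.0 q [-0.15  0.14  2.17  0.    0.82  1.26] t 17.05 F [ 0.5 -0.3 -2.3]
```

```bash
python3 nudge.py '0 0 0 -2.2 1.2 30 30;0 0 0 -2.2 1.2 50 30;0 0 0 -2.2 1.2 60 30;0 0 0 -2.2 1.2 63 30;0 0 0 -2.2 1.2 63 30;0 0 0 -2.2 1.2 63 30'
python3 chk.py v6 155 220 100 75;python3 -c "
from g import *
R=down(.161); c=np.array([435.6,-54.5,0])+34*np.array([-np.sin(.161),np.cos(.161),0])
go(c+[0,0,17],R)"
```

```text
time_s: 17.8
tcp_pos: [431.0, -21.5, 27.7]
tool_rot: [0.997, 0.081, 0.001, -0.0]
force: [0.2, -0.3, -1.1]
gripper_width: 33.4
grasp_force: 45.2
row: 0.0 -0.003 0.001 -0.7 -0.6 10.7 | dist 11.0 ang 0.0 q [-0.15  0.27  2.2   0.    0.67  1.26] t 17.85 F [ 0.7 -0.1 -1.5]
```

View pics/v6.png

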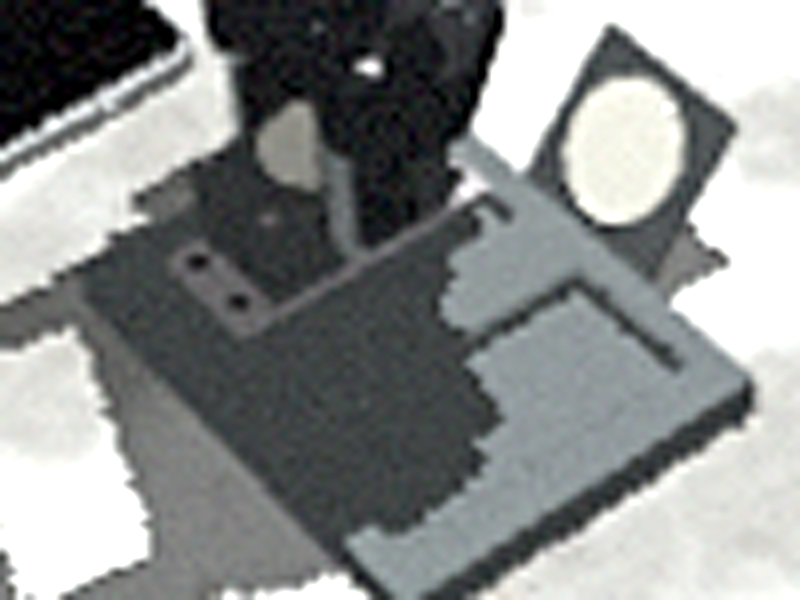

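Foot's front edge runs from crop (168,262) to (245,338). Convert it.

Run:
```python
from g import *
c=np.array([436.8,-53.8]);a=.16;M=np.array([[np.cos(a),-np.sin(a)],[np.sin(a),np.cos(a)]])
for z in(16.7,20.7): print(z,((plane("side",[(155+168/8,220+262/8),(155+245/8,220+338/8),(155+490/8,220+192/8)],z)[:,:2]-c)@M).round(1))
print(((bot.observe()["tcp_pos"][:2]-c)@M).round(1))
# placed reject module front edge v5 crop (185,290),(278,362)
c=np.array([581.7,-267.6]);a=.138;M=np.array([[np.cos(a),-np.sin(a)],[np.sin(a),np.cos(a)]])
print(((plane("side",[(270+185/6.667,255+288/6.667),(270+278/6.667,255+362/6.667)],9)[:,:2]-c)@M).round(1))
```

```text
16.7 [[-36.   51.2]
 [-36.   17.2]
 [ 39.1  18. ]]
20.7 [[-37.8  47.6]
 [-37.8  13.8]
 [ 36.8  14.6]]
[-0.7 32.9]
[[-40.2  50.1]
 [-38.5  17.3]]
```

```bash
python3 nudge.py '0 0 0 -0.8 0 3 30;0 0 0 -0.8 0 7 30;0 0 0 -0.8 0 9.5 30;0 0 0 -0.8 0 11 30;0 0 0 -0.8 0 12 30;0 0 0 -0.8 0 12 30'
```

```text
time_s: 18.6
tcp_pos: [429.1, -21.4, 16.6]
tool_rot: [0.997, 0.081, -0.001, -0.0]
force: [-6.9, 0.8, 18.4]
gripper_width: 33.1
grasp_force: 47.6
```

```bash
python3 nudge.py '0 0 0 0 0 -0.8 30;0 0 0 0 0 -0.8 40;0 0 0 0 0 -0.8 48;0 0 0 0 0 -0.8 48;0 0 0 0 0 -15 50;0 0 0 0 0 -60 52;0 0 0 0 0 -110 52;0 0 0 0 0 -140 52;0 0 0 0 0 -140 52'
python3 chk.py v7 155 220 100 75; python3 -c "
from g import *
go(stand(1.5,69.5,75))"
```

```text
time_s: 19.73
tcp_pos: [432.0, -22.0, 158.6]
tool_rot: [0.997, 0.081, 0.005, 0.001]
force: [-0.5, 0.4, -0.6]
gripper_width: 51.9
grasp_force: 0.0
row: 0.184 0.498 -0.675 83.4 -194.3 36.1 | dist 215.0 ang 0.86 q [-0.15  0.02  2.14  0.    0.98  1.26] t 19.775 F [-0.2  0.4 -1.2]
```

View pics/v7.png

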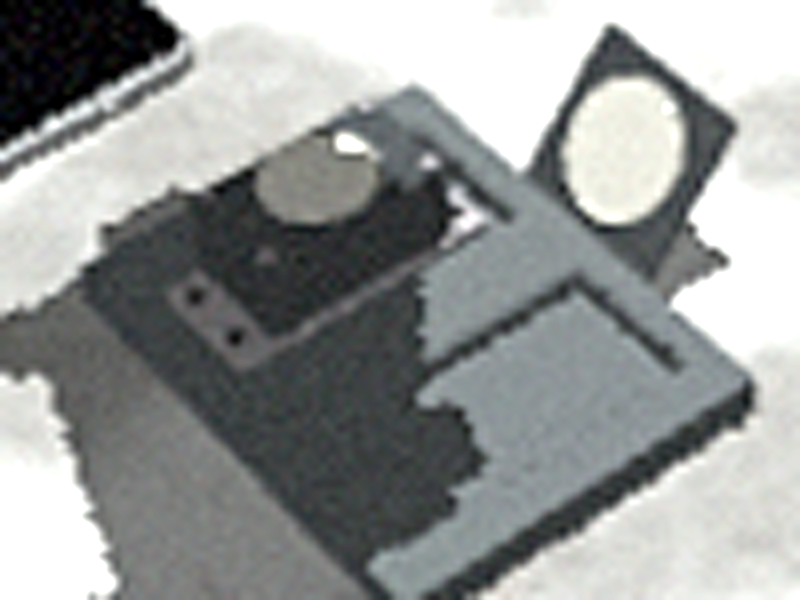

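The middle round module is seated in its pocket, lower foot edge inside the walls. Now the left module.

```bash
python3 nudge.py '0.037 0.1 -0.135 0 -30 -5 52;0.074 0.2 -0.27 5 -65 -5 52;0.111 0.3 -0.405 20 -100 0 52;0.148 0.4 -0.54 40 -140 10 52;0.184 0.498 -0.675 60 -170 20 52;0.184 0.498 -0.675 80 -192 33 52;0.184 0.498 -0.675 83.4 -194.3 36 52;0.184 0.498 -0.675 83.4 -194.3 36 52'
python3 -c "
from g import *
where();go(stand(1.5,70,9))"
```

```text
time_s: 20.78
tcp_pos: [478.9, 183.6, 117.7]
tool_rot: [0.88, 0.4, 0.232, -0.109]
force: [-0.0, -0.3, 1.1]
gripper_width: 51.8
grasp_force: 0.0
t 20.775 stand s,y,h -1.3 71.5 73.2 w 51.8 gf 0.0 F(u,y,n) [0.4, -0.1, 1.1] rot err [ 0.005 -0.004  0.003]
row: -0.005 0.004 -0.003 3.1 1.8 64.2 | dist 64.0 ang 0.01 q [0.05 0.08 2.29 0.78 0.54 0.14] t 20.775 F [-0.  -0.3  1.1]
```

```bash
python3 nudge.py '0 0 0 2 1 25 52;0 0 0 2 1 45 52;0 0 0 2 1 58 52;0 0 0 2 1 63 52;0 0 0 2 1 63.5 52;0 0 0 2 1 63.5 30;0 0 0 2 1 63.5 30;0 0 0 2 1 63.5 30;0 0 0 2 1 63.5 30' 45
python3 -c "
from g import *
where()"
```

```text
time_s: 21.9
tcp_pos: [502.8, 208.1, 65.8]
tool_rot: [0.879, 0.4, 0.235, -0.108]
force: [-3.6, -3.8, 6.7]
gripper_width: 33.1
grasp_force: 45.2
t 21.9 stand s,y,h 2.3 69.5 11.2 w 33.1 gf 45.2 F(u,y,n) [-1.2, 0.2, 8.4] rot err [ 0.002 -0.001  0.002]
```

```bash
python3 nudge.py '0 0 0 0 0 -5 30;0 0 0 0 0 -15 30;0 0 0 0 0 -40 30;0 0 0 0 0 -75 30;0 0 0 0 0 -110 30;0 0 0 0 0 -130 30;0 0 0 -30 0 -150 30;0 0 0 -30 0 -150 30'
python3 -c "
from g import *
where()
R=down(.161); c=np.array([435.6,-54.5,0])-34*np.array([-np.sin(.161),np.cos(.161),0]); print(c)
go(c+[0,0,95],R)"
```

```text
time_s: 22.9
tcp_pos: [435.2, 130.9, 180.0]
tool_rot: [0.88, 0.399, 0.234, -0.108]
force: [-0.2, 0.5, -1.1]
gripper_width: 32.9
grasp_force: 45.1
t 22.9 stand s,y,h -29.5 69.8 161.4 w 32.9 gf 45.1 F(u,y,n) [-0.3, 0.4, -1.0] rot err [ 0.002 -0.003  0.004]
[441.05038204 -88.06029403   0.        ]
row: -0.183 -0.498 0.675 -181.7 148.8 -6.8 | dist 235.0 ang 0.86 q [-0.1  -0.16  2.35  0.64  0.74  0.19] t 22.9 F [-0.2  0.5 -1.1]
```

```bash
python3 nudge.py '0 0 0 -45 30 -5 30;-0.036 -0.1 0.135 -85 60 -10 30;-0.073 -0.2 0.27 -125 95 -10 30;-0.11 -0.3 0.405 -160 125 -8 30;-0.147 -0.4 0.54 -180 148 -7 30;-0.183 -0.498 0.675 -182 149 -7 30;-0.183 -0.498 0.675 -182 149 -7 30;-0.183 -0.498 0.675 -182 149 -7 30'
python3 - <<'E'
from g import *
R=down(.161); c=np.array([435.6,-54.5,0])-34*np.array([-np.sin(.161),np.cos(.161),0])
go(c+[0,0,28],R)
E
```

```text
time_s: 23.9
tcp_pos: [442.5, -86.5, 94.6]
tool_rot: [0.997, 0.083, 0.0, -0.001]
force: [0.3, -0.3, -1.4]
gripper_width: 32.8
grasp_force: 45.4
row: -0.002 -0.001 0.004 -1.8 1.4 66.6 | dist 67.0 ang 0.01 q [-0.29  0.17  2.13  0.    0.84  1.11] t 23.9 F [ 0.3 -0.3 -1.4]
```

```bash
python3 nudge.py '0 0 0 -2 1.2 30 30;0 0 0 -2 1.2 50 30;0 0 0 -2 1.2 60 30;0 0 0 -2 1.2 66 30;0 0 0 -2 1.2 66 30;0 0 0 -2 1.2 66 30'
python3 chk.py v8 155 220 100 75;python3 -c "
from g import *
R=down(.161); c=np.array([435.6,-54.5,0])-34*np.array([-np.sin(.161),np.cos(.161),0])
go(c+[0,0,17],R)"
```

```text
time_s: 24.65
tcp_pos: [442.0, -88.8, 29.6]
tool_rot: [0.997, 0.081, 0.001, -0.0]
force: [-0.7, -0.1, -1.3]
gripper_width: 33.1
grasp_force: 45.4
row: -0.0 -0.002 0.002 -0.9 -0.9 12.7 | dist 13.0 ang 0.0 q [-0.3   0.29  2.15  0.    0.69  1.11] t 24.7 F [-0.2 -0.1 -1.5]
```

View pics/v8.png

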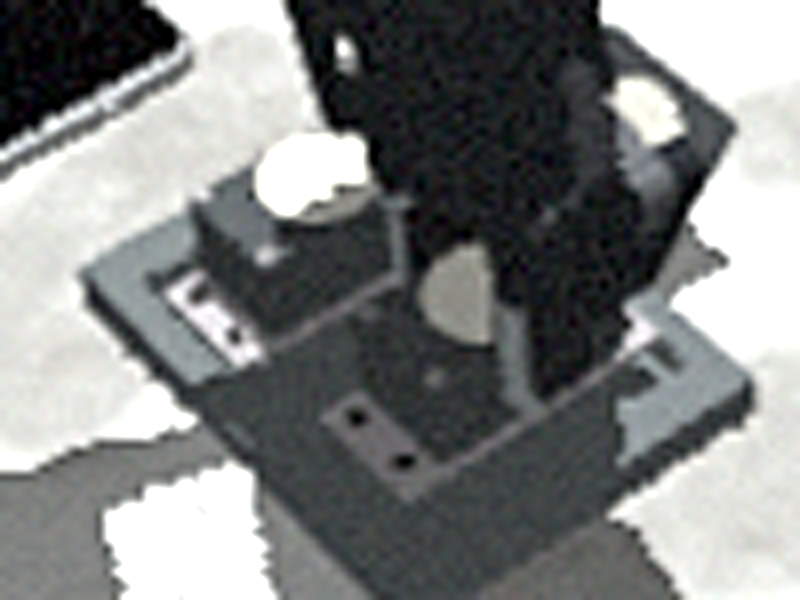

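Foot's front corners are at crop (320,412) and (410,502).

Run:
```python
from g import *
c=np.array([436.8,-53.8]);a=.16;M=np.array([[np.cos(a),-np.sin(a)],[np.sin(a),np.cos(a)]])
for z in(17.7,21.7): print(z,((plane("side",[(155+320/8,220+414/8),(155+410/8,220+502/8)],z)[:,:2]-c)@M).round(1))
print(((bot.observe()["tcp_pos"][:2]-c)@M).round(1))
```

```text
17.7 [[-36.7 -15.7]
 [-36.5 -51.4]]
21.7 [[-38.5 -18.9]
 [-38.3 -54.4]]
[ -0.4 -35.4]
```

```bash
python3 nudge.py '0 0 0 -0.7 -0.7 4 30;0 0 0 -0.7 -0.7 8 30;0 0 0 -0.7 -0.7 10.5 30;0 0 0 -0.7 -0.7 12 30;0 0 0 -0.7 -0.7 13 30;0 0 0 -0.7 -0.7 13 30'
```

```text
time_s: 25.45
tcp_pos: [440.3, -88.0, 17.5]
tool_rot: [0.997, 0.081, -0.001, -0.001]
force: [-5.0, 1.8, 14.9]
gripper_width: 33.0
grasp_force: 47.4
```

On the floor at the expected height (17.5, consistent with the 11.2 grasp height). Release, retreat, and check the whole scene.

```bash
python3 nudge.py '0 0 0 0 0 -0.6 30;0 0 0 0 0 -0.6 40;0 0 0 0 0 -0.6 48;0 0 0 0 0 -0.6 48;0 0 0 0 0 -15 50;0 0 0 0 0 -60 52;0 0 0 0 0 -110 52;0 0 0 -50 0 -160 52;0 0 0 -100 0 -200 52;0 0 0 -100 0 -200 52;0 0 0 -100 0 -200 52'
python3 chk.py v9 90 130 320 240
```

```text
time_s: 26.82
tcp_pos: [342.1, -104.7, 216.8]
tool_rot: [0.997, 0.081, 0.002, 0.0]
force: [1.6, -0.1, -1.5]
gripper_width: 51.8
grasp_force: 0.0
```

View pics/v9.png

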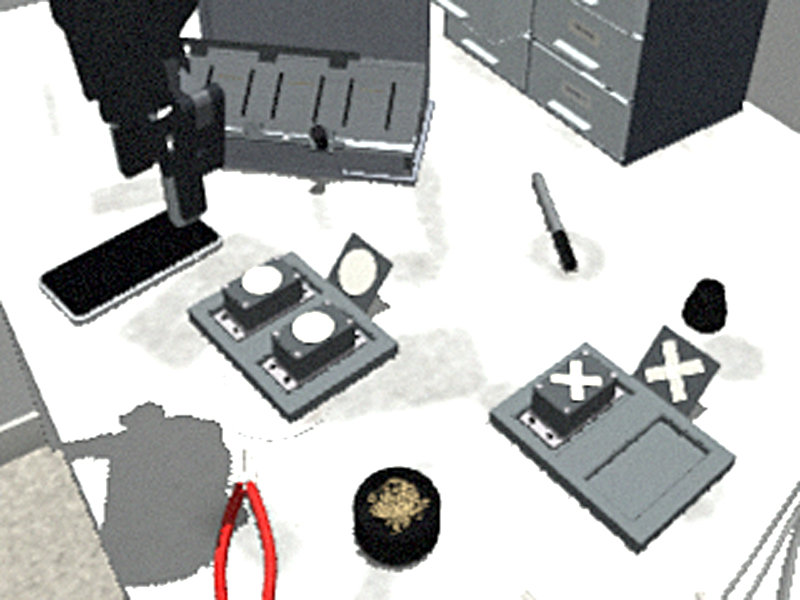

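The bar is open with the knob at (320,137). Both round modules lie flat in the disc tray at (262,280) and (318,328), and the cross module is flat in the cross tray at (575,380). The marker, cup and loupe are undisturbed.

```bash
python3 -c "
from station import bot, imaging
print(bot.finish_job())"
```

```text
the job is handed in; nothing more can be done
None
```

I slid the frame to its stop and set all three modules flat in their own pockets, the two round-tag ones in the disc tray and the cross-tag one in the cross tray, then handed the job in at about 27 s; the last picture showed the frame still open and the marker, wool cup and loupe undisturbed, but the hand-in gave no verdict.

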